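Shut and lock the stained-glass light box

TASK

Shut the stained-glass cover of the light box, then lock it: push the red quarter-turn stud in and turn it a full quarter turn clockwise, so that it stays caught, and let go; do not force it round while it still stands out. Leave the tape roll and the brush beside the box where they lie.

Things in the scene. Friction and masses are not known exactly. Their poses are not given: they have to be found in the camera images.
- case: Wooden light box fixed on the table, 260 (x) x 320 (y) x 70 mm high without its cover; origin at the centre of its underside. Its +x points from the cover's front rail towards the hinge, +y to the left, z up. The cover is 14 mm thick, hinged along the box's rear (+x) top edge. Inside, under the stud, two steel keeper plates leave a slot for the stud's key.
- cover (a joint): Angle of the cover in rad: 0 shut, larger is open (front rail raised); starts at 0.35 to 0.75. A stiff hinge: it stays where it is left; about 1 to 4 N down on the front rail closes it. A point at distance r before the hinge line when shut lies r cos(angle) before and r sin(angle) above it.
- cover_hinge (a point): Middle of the hinge line, on the underside of the cover: 130 mm behind the box's origin (+x of the box), 70 mm above the table. The line runs along the box's y.
- rail_left (a point): Point on the top face of the cover's pale wood front rail, a good place to press: 240 mm from the hinge line, 105 mm to the box's +y side of its middle, 14 mm above the cover's underside; moves with the cover. The rail is 70 mm wide (190 to 260 mm from the hinge line), 320 mm long.
- rail_right (a point): The same on the -y side: 240 mm from the hinge line, 105 mm to the box's -y side of the middle.
- stud_grip (a point): Centre of the stud's red wing, a bar 60 mm long (its x axis), 14 thick, 30 high, on a steel flange 58 mm across and 6 thick whose top is 17 mm below this point. In the middle of the front rail, 225 mm from the hinge line; cover shut: axis vertical, 123 mm above the table, 113 when locked. Undone the wing lies across the rail (box's x), locked along it (box's y).
- stud_push (a joint): How far the stud is pushed in, m: 0 out, 0.014 at its stop. A spring pushes it out, 4 N at 0, 9 N at the stop. With the cover shut it must be pushed beyond 0.010 (go to the stop) before it can turn more than about 0.25 rad; once turned, its key catches under the keeper plates and it stays at about 0.010.
- stud_turn (a joint): How far the stud is turned clockwise seen from above, rad: starts at 0 to 0.15 (undone), 1.57 is the stop (locked). Light friction holds it (0.05 to 0.1 N m to turn while pushed in). If it is turned while the cover is open, its key strikes the keeper plates and the cover cannot shut.
- tape: Bystander: green roll of tape lying flat beside the box on its -y side, 100 mm across, 30 mm high; origin at the centre of its underside.
- brush: Bystander: flat brush lying beside the box on its +y side, roughly along the box's x; 200 mm long, 42 mm wide, 20 mm high; origin mid-length, on its underside.

How it is judged:
On the way, in this order (a step that is already met when the one before it is completed fails the run):
1. the cover is shut (value of joint cover below 0.025 rad), for 0.2 s.
2. the stud is pushed in and turned a quarter turn in the shut cover (value of joint cover below 0.025 rad and value of joint stud_turn above 1.3 rad and value of joint stud_push above 0.006 m), for 0.2 s.
At the end, for the whole second after the job is handed in: The cover is shut (less than 0.025 rad open, about 6 mm at the front rail), the stud is turned more than 1.3 rad (75 degrees) clockwise and its key is caught under the keepers (pushed in by 6 to 12.5 mm with nobody pressing it) (all of step 2 and value of joint stud_push below 0.0125 m); the robot touches nothing.
It fails at once if the tape roll is shifted by more than 40 mm or tipped up (distance of tape from where it was at the start of the episode above 0.04 m or angle between tape's own z axis and vertical above 0.5 rad).
It fails at once if the brush is shifted by more than 40 mm (distance of brush from where it was at the start of the episode above 0.04 m).
It fails at once if the stud is forced round in the shut cover without being pushed in (value of joint cover below 0.03 rad and value of joint stud_turn above 0.4 rad and value of joint stud_push below 0.005 m).
It also fails if it takes over 51 s, if anything falls off the work surface, if the arm or the gripper's body presses on something with over 40 N, if the wrist force passes 120 N, or if a joint passes its speed limit or range.

ROBOT

A 7-joint arm with a two-finger parallel gripper is mounted at the origin on the work surface. World frame = base frame: x ahead of the robot, y to its left, z up, the work surface at z = 0. Lengths are in m, angles in rad, forces in N, time in s.
With the tool pointing down it reaches from about 0.4 to 0.85 m from the base axis. Payload 10.4 kg.
Tool frame: the origin (TCP) lies where the fingers leave the gripper's body, on its centre line; the fingertips stand 73 mm ahead of it and the grasp point (between the pads) lies 54 mm ahead of it; z points along the fingers, y is the direction in which the jaws open and shut (so a half turn about z gives the same grasp; the last joint's range is limited). The gripper opens to 85 mm and grips with 20 to 120 N. Pads are 22 mm wide; open, the fingers measure 114 mm over their backs; the gripper's body (76 mm by 85 mm) begins 54 mm behind the grasp point. The pads swing forward as they close: fully open they stand 13 mm farther back than shut.
Start: joints at [1.078, 0.332, -0.065, 1.46, 0.022, 1.35, -0.088], TCP at [0.283, -0.557, 0.304] pointing down, gripper open.
Joint ranges: [-2.6, 2.6], [-0.5, 2.12], [-1.47, 1.34], [0.16, 2.42], [-1.27, 4.41], [0.06, 2.06], [-2.6, 2.6]. Speed limits (rad/s): [2.22, 2.22, 2.79, 2.79, 3.14, 3.14, 3.14].

INTERFACE

Orientations are given as a unit quaternion [x, y, z, w].
In Python, from workcell import get_obs, camera, camera_model, hand_in gives the robot as it stands.
- The arm moves only by the shell command python3 -m crank 'ROWS' [FORCE]. ROWS is text: rows parted by semicolons, each of 7 numbers parted by spaces: the shift along the tool's x, y, z in units of 40 mm (1.0 is 40 mm), then the turn, a rotation vector about the tool's x, y, z in units of 8 degrees (1.0 is 8 degrees), then the finger opening in mm, from 0 to 85.4. In form: x y z ax ay az jaw; .... A call has exactly 10 rows; each row shifts and turns the pose as measured when the row begins, along the tool's axes as they then stand; what a row does not reach is not made up. A row lasts 1/10 s, in which the tool goes at most 50 mm and 8.59 degrees, less where a joint would pass 70% of its speed; a pose out of reach is approached as far as the arm can. A call is refused whole if a number of a shift passes 1 or a number of a turn 1, either way. A call with a gripper value outside its range is refused whole. The fingers move at their own pace and stop on an object; FORCE is the grip in N (left out, the last holds). Time passes only in rows, so rows that do not move let the fingers close, or fill a call up. It gives the time, the measured TCP pose, the force and the opening at its end, in the units of the state.
- get_obs(): the state, without advancing time (a new reading comes with each control period).
- camera(name): name is "side" or "top"; returns (picture, depth): 480x640x3 uint8, red, green, blue; 480x640 float32, m along the optical axis (not along the pixel's ray), 0 where there is no reading.
- camera_model(name): a dict with "fx", "fy", "cx", "cy" (pixels), "position" and "rotation" of the camera in the world. Camera axes: x right, y up, looking along -z (the intrinsics and any distortion apply to the point x, -y, -z); pixel columns grow to the right and rows downward; lengths in m; the calibration is good to about 2 mm. A picture is of the moment at which its call begins. camera_model takes no time and is no camera call.
- hand_in(): hands the job in, once; it reports no verdict.
The state is a dict: "clock": time; "joint_pos": joint angles; "joint_velocities": joint speeds; "tau": joint torques, N m; "position": TCP position; "ee_rot": TCP orientation; "ft_force": force on the tool from outside, world axes, zero at the start; "torque": the same for the moment, N m; "grip_width": opening from 0.0 (shut) to 1.0 (fully open).
Only numpy, scipy, OpenCV 4.12 (cv2) and the standard library are available. Lean on these libraries where they do the work, as an engineer would, in place of code of your own. Each camera call takes 0.05 s, during which the arm holds its last target.

## Working session

There is one attempt and no reset: what is moved stays moved. The work goes in short steps, Python scripts to look and compute and a shell command to move; the robot and the scene stay as the last step left them, time stands still between calls to the robot, and variables do not carry over. Pictures are saved under pics/ and viewed, and the job is handed in when it is done.

```bash
ls; mkdir -p pics; python3 - <<'E'
from workcell import *
import cv2, numpy as np
print(get_obs())
for n in("side","top"):
    p,d=camera(n); cv2.imwrite(f"pics/{n}0.png",p[:,:,::-1]); np.save(f"pics/{n}0.npy",d); np.save(f"pics/{n}0rgb.npy",p); print(n,camera_model(n))
E
```

```text
pics
{'clock': 0.0, 'joint_pos': array([ 1.07841257,  0.33288947, -0.06470266,  1.46098513,  0.02164824,
        1.34991415, -0.0884949 ]), 'joint_velocities': array([0.00019689, 0.00027572, 0.00017797, 0.00018642, 0.00108046,
       0.00122062, 0.0002528 ]), 'tau': array([-1.04821986e-03, -6.25448084e+01,  4.88241808e-02, -3.91602802e+01,
        1.61720632e-02,  9.88381886e-03, -2.48782294e-05]), 'position': array([ 0.28278994, -0.55703769,  0.30308398]), 'ee_rot': array([ 9.72534567e-01,  2.32757284e-01, -2.31126981e-04, -7.13132973e-04]), 'ft_force': array([ 0.32100465, -0.62614958, -1.1254297 ]), 'torque': array([-0.04444217, -0.02887382, -0.03150278]), 'grip_width': 0.9988298089386896}
side {'fx': 538.9807124724879, 'fy': 538.9807124724879, 'cx': 307.25491033595637, 'cy': 248.16073821098436, 'position': array([0.2780199 , 0.63284245, 0.70408834]), 'rotation': array([-0.1004911 ,  0.40628128,  0.87916983, -0.22781018])}
top {'fx': 475.30692757094863, 'fy': 475.30692757094863, 'cx': 317.38370093756566, 'cy': 239.0343559129454, 'position': array([0.4851524 , 0.0248324 , 1.00112004]), 'rotation': array([ 0.06459128, -0.05375647, -0.7032252 ,  0.70598338])}
```

View pics/side0.png

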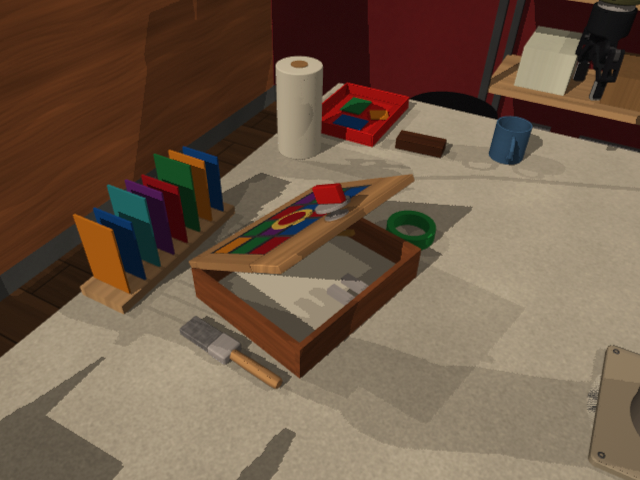

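View pics/top0.png

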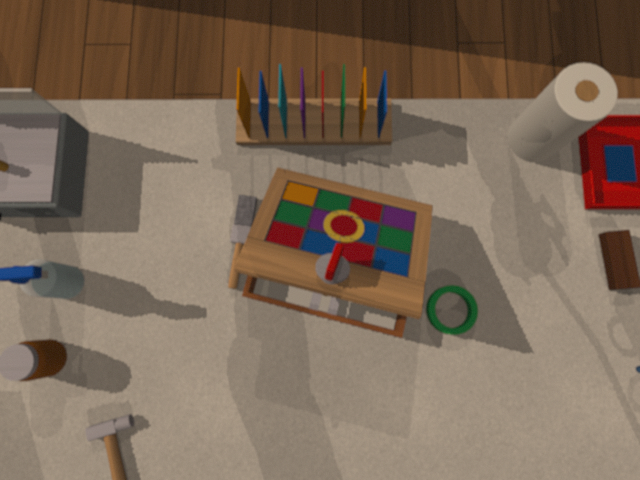

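The side view shows the cover ajar, with its red wing at about (328,193), the tape at (411,230) and the brush at (230,350). In the top view the cover's corners are at about (283,170), (432,206), (420,312) and (238,268), the wing is at (335,260) and the tape at (452,310). The case's front wall runs from (245,294) to (403,332). Next I'll measure these.

```bash
cat > h.py <<'E'
import numpy as np, cv2
from scipy.spatial.transform import Rotation as R
from workcell import *
def cloud(n,d):
    m=camera_model(n); v,u=np.mgrid[:480,:640]
    P=np.stack([(u-m['cx'])/m['fx']*d,-(v-m['cy'])/m['fy']*d,-d],-1)
    W=P@R.from_quat(m['rotation']).as_matrix().T+m['position']
    W[d==0]=np.nan
    return W
def ray(n,u,v,z):
    m=camera_model(n); r=R.from_quat(m['rotation']).apply([(u-m['cx'])/m['fx'],-(v-m['cy'])/m['fy'],-1])
    return m['position']+r*(z-m['position'][2])/r[2]
E
python3 - <<'E'
from h import *
W={n:cloud(n,np.load(f"pics/{n}0.npy")) for n in("side","top")}
I={n:np.load(f"pics/{n}0rgb.npy") for n in W}
for uv in [(283,170),(432,206),(418,308),(242,264),(200,400)]: print(uv,W['top'][uv[1],uv[0]].round(4))
# cover plane
T=W['top']; mask=np.zeros((480,640),np.uint8)
cv2.fillPoly(mask,[np.array([(288,178),(422,210),(410,300),(250,262)])],1); cv2.circle(mask,(335,260),26,0,-1)
P=T[(mask>0)&~np.isnan(T[...,0])]
for _ in range(4):
    c=P.mean(0); n=np.linalg.svd(P-c,full_matrices=0)[2][2]; n*=np.sign(n[2]); e=(P-c)@n; P=P[abs(e)<max(2*np.std(e),.001)]
print("cover plane",c,n,np.std(e),"tilt",np.arccos(n[2]),"yaw (box +x dir)",np.arctan2(-n[1],-n[0]))
# wing red & tape
for nme in W:
    im=I[nme].astype(int); Wn=W[nme]
    red=(im[...,0]>150)&(im[...,1]<50)&(im[...,2]<60)
    grn=(im[...,1]>70)&(im[...,0]<40)&(im[...,2]<90)
    for lab,m in(("red",red),("grn",grn)):
        k,l,s,ce=cv2.connectedComponentsWithStats(m.astype(np.uint8))
        for i in range(1,k):
            if s[i,4]>60:
                q=Wn[l==i]; print(nme,lab,s[i],ce[i].round(1),np.nanmedian(q,0).round(4))
# case top at z .07: points in box front wall
for a in [(245,294),(403,332)]: print('case front corner ray z=.07',ray('top',*a,.07))
for a in [(192,266),(301,347),(419,247)]: print('side case ray z=.07',ray('side',*a,.07), W['side'][a[1],a[0]])
E
python3 -c "
import cv2;a=cv2.imread('pics/top0.png')[150:350,210:500];cv2.imwrite('pics/topc.png',cv2.resize(a,None,fx=2.7,fy=2.7,interpolation=2))
a=cv2.imread('pics/side0.png')[160:400,170:450];cv2.imwrite('pics/sidec.png',cv2.resize(a,None,fx=2.5,fy=2.5,interpolation=2))"
```

```text
(283, 170) [0.78   0.1089 0.0864]
(432, 206) [ 0.7068 -0.1864  0.0845]
(418, 308) [ 0.5046 -0.1291  0.2073]
(242, 264) [0.5765 0.1641 0.207 ]
(200, 400) [ 0.3225  0.2774 -0.0017]
cover plane [ 0.63745506 -0.00846267  0.14770819] [ 0.49508251 -0.12490293  0.85982124] 0.0012991705236103956 tilt 0.5358768556594515 yaw (box +x dir) 2.8944625819106293
side red [348  84  48  12 174] [367.6  89.8] [ 0.8539 -0.783   0.0269]
side red [322  96  30  24 138] [336.2 107.7] [ 0.8962 -0.668   0.0035]
side red [372 100  21  11  88] [382.8 104.6] [ 0.7857 -0.7623  0.0029]
side red [346 121  40  17 175] [363.7 130.5] [ 0.763  -0.5308  0.0254]
side red [312 185  29  18 338] [325.2 193. ] [0.5808 0.0181 0.2315]
side grn [341  98  29  12 101] [354.1 102.1] [ 0.8658 -0.7284  0.0098]
side grn [154 154  38  35 770] [172.6 170.5] [ 0.9139 -0.0061  0.1539]
side grn [117 199  33  24  66] [137.3 213.5] [0.8814 0.1141 0.1282]
top red [598 127  42  12 245] [624.6 131.2] [ 0.8953 -0.6355  0.0057]
top red [590 171   5  32  80] [591.8 186.5] [ 0.762  -0.5308  0.0346]
top red [602 180  38  13 242] [617.3 187.5] [ 0.7664 -0.6002  0.0056]
top red [605 202  35   3  73] [622.3 203.4] [ 0.7324 -0.5982  0.0085]
top grn [316 191  34  19 470] [332.1 200.7] [0.7114 0.0112 0.1075]
top grn [275 202  36  24 568] [293.2 213.3] [0.6799 0.0838 0.1356]
top grn [378 226  34  26 598] [394.9 238.5] [ 0.6328 -0.1043  0.1352]
top grn [429 286  48  48 717] [452.2 309.6] [ 0.5054 -0.233   0.0308]
case front corner ray z=.07 [0.53337328 0.18040396 0.07      ]
case front corner ray z=.07 [ 0.46220077 -0.12563253  0.07      ]
side case ray z=.07 [0.78273222 0.12047927 0.07      ] [nan nan nan]
side case ray z=.07 [0.52990521 0.18354126 0.07      ] [0.531128   0.1813601  0.06692178]
side case ray z=.07 [ 0.45547873 -0.12241232  0.07      ] [ 0.47184756 -0.19207717  0.01151157]
```

View pics/topc.png

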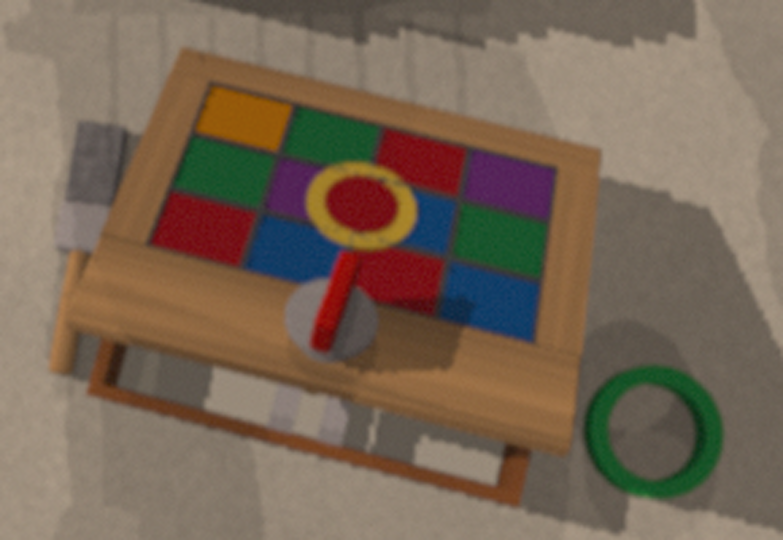

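View pics/sidec.png

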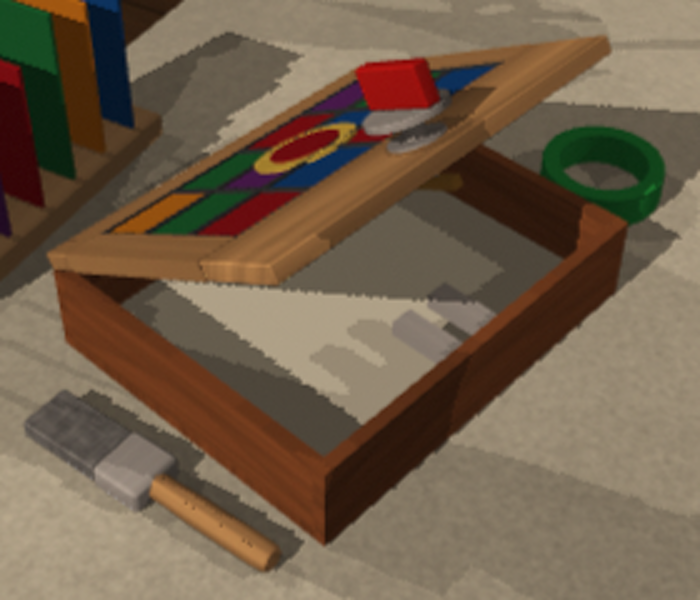

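The measurements agree: cover angle about 0.536, box yaw about -0.243 and hinge midpoint near (0.748, -0.034). The rear-left corner that predicts matches the side view to about 3 mm. I'll rotate first and close the jaw for pressing.

```bash
cat >> h.py <<'E'
def go(p,yx=None):
    """delta to TCP position p, and tool-x heading yx (tool vertical), in row units"""
    o=get_obs(); r=R.from_quat(o['ee_rot']); M=r.as_matrix()
    d=M.T@(np.array(p)-o['position'])/.04
    print('t',round(o['clock'],2),'pos',o['position'].round(4),'hx',np.arctan2(M[1,0],M[0,0]).round(3),'F',o['ft_force'].round(1),'T',o['torque'].round(2),'g',round(o['grip_width']*85.4,1))
    if yx is not None:
        t=R.from_matrix(np.array([[np.cos(yx),np.sin(yx),0],[np.sin(yx),-np.cos(yx),0],[0,0,-1.]]).T.T)
        t=R.from_matrix(np.column_stack([[np.cos(yx),np.sin(yx),0],[np.sin(yx),-np.cos(yx),0],[0,0,-1.]]))
        print('turn units',np.degrees((r.inv()*t).as_rotvec()).round(2)/8)
    print('shift units total',d.round(2))
E
python3 -m crank '0 0 -0.1 0 0 -1 0;0 0 -0.1 0 0 -1 0;0 0 -0.1 0 0 -1 0;0 0 -0.1 0 0 -1 0;0 0 -0.1 0 0 -1 0;0 0 -0.1 0 0 -1 0;0 0 -0.1 0 0 -1 0;0 0 -0.1 0 0 -1 0;0 0 -0.1 0 0 -1 0;0 0 -0.1 0 0 -1 0' 40
python3 - <<'E'
from h import *
go([.524,-.086,.34],2.899)
E
```

```text
clock: 1.1
position: [0.282, -0.5556, 0.3388]
ee_rot: [0.573, 0.819, 0.003, -0.006]
ft_force: [-0.6, -0.9, -0.1]
grip_width: -0.001
t 1.1 pos [ 0.282  -0.5556  0.3388] hx 1.92 F [-0.6 -0.9 -0.1] T [-0.04 -0.06 -0.01] g -0.1
turn units [ 0.0275 -0.0875 -7.01  ]
shift units total [8.96 9.7  0.05]
```

```bash

python3 -m crank '0.5 0.55 0 0 0 0 0;0.8 0.86 0 0 0 0 0;0.8 0.86 0 0 0 0 0;0.8 0.86 0 0 0 0 0;0.8 0.86 0 0 0 0 0;0.8 0.86 0 0 0 0 0;0.8 0.86 0 0 0 0 0;0.8 0.86 0 0 0 0 0;0.8 0.86 0 0 0 0 0;0.5 0.55 0 0 0 0 0' 
python3 - <<'E'
from h import *
go([.524,-.086,.34],2.899)
E
```

```text
clock: 2.1
position: [0.4811, -0.1569, 0.3376]
ee_rot: [0.575, 0.818, 0.002, -0.008]
ft_force: [0.6, -0.2, 0.5]
grip_width: -0.001
t 2.1 pos [ 0.4811 -0.1569  0.3376] hx 1.916 F [ 0.6 -0.2  0.5] T [-0.02  0.04  0.01] g -0.1
turn units [ 0.00875 -0.12375 -7.03875]
shift units total [ 1.31  1.61 -0.05]
```

```bash

python3 -m crank '0.65 0.8 0 0 0 0 0;0.65 0.8 0 0 0 0 0;0 0 0 0 0 -1 0;0 0 0 0 0 -1 0;0 0 0 0 0 -1 0;0 0 0 0 0 -1 0;0 0 0 0 0 -1 0;0 0 0 0 0 -1 0;0 0 0 0 0 -1 0;0 0 0 0 0 0 0' 
python3 - <<'E'
from h import *
go([.524,-.086,.34],2.899)
o=get_obs();print(o['joint_pos'].round(2))
E
```

```text
clock: 3.1
position: [0.5252, -0.0756, 0.3349]
ee_rot: [0.101, 0.995, 0.007, -0.009]
ft_force: [0.5, -0.7, 1.0]
grip_width: 0.002
t 3.1 pos [ 0.5252 -0.0756  0.3349] hx 2.939 F [ 0.5 -0.7  1. ] T [-0.07  0.03 -0.01] g 0.2
turn units [ 0.08    -0.14     0.28875]
shift units total [-0.02 -0.26 -0.13]
[ 0.74  0.19 -0.76  1.62  0.12  1.4   1.34]
```

```bash

python3 -m crank '0 -0.26 0.1 0 -0.1 0.28 0;0 0 0.3 0 0 0 0;0 0 0.3 0 0 0 0;0 0 0.3 0 0 0 0;0 0 0.3 0 0 0 0;0 0 0.3 0 0 0 0;0 0 0.25 0 0 0 0;0 0 0.25 0 0 0 0;0 0 0.25 0 0 0 0;0 0 0.25 0 0 0 0' 
python3 - <<'E'
from h import *
go([.524,-.086,.157],2.899)
E
```

```text
clock: 4.1
position: [0.5222, -0.0853, 0.2217]
ee_rot: [0.129, 0.992, 0.006, -0.002]
ft_force: [-0.4, 0.2, 3.1]
grip_width: 0.004
t 4.1 pos [ 0.5222 -0.0853  0.2217] hx 2.884 F [-0.4  0.2  3.1] T [-0.04  0.28  0.02] g 0.3
turn units [ 0.0775 -0.0375 -0.11  ]
shift units total [-0.06 -0.02  1.62]
```

Pressing with about 3 N, so the cover is coming down with the tool. I'll carry on.

```bash

python3 -m crank '0 0 0.2 0 0 0 0;0 0 0.2 0 0 0 0;0 0 0.2 0 0 0 0;0 0 0.2 0 0 0 0;0 0 0.2 0 0 0 0;0 0 0.2 0 0 0 0;0 0 0.2 0 0 0 0;0 0 0.2 0 0 0 0;0 0 0.1 0 0 0 0;0 0 0.1 0 0 0 0' 
python3 - <<'E'
from h import *
go([.524,-.086,.157],2.899)
E
```

```text
clock: 5.1
position: [0.522, -0.0838, 0.1563]
ee_rot: [0.129, 0.992, 0.001, -0.004]
ft_force: [-26.6, 1.3, 54.6]
grip_width: 0.001
t 5.1 pos [ 0.522  -0.0838  0.1563] hx 2.883 F [-26.6   1.3  54.6] T [ 0.43  6.05 -0.04] g 0.1
turn units [ 0.0125  -0.0575  -0.11625]
shift units total [-0.06 -0.04 -0.02]
```

```bash

python3 -m crank '0 0 0 0 0 0 0;0 0 0 0 0 0 0;0 0 0 0 0 0 0;0 0 -0.1 0 0 0 0;0 0 -0.3 0 0 0 0;0 0 -0.6 0 0 0 0;0 0.5 -0.7 0 0 0 70;0 0.8 -0.7 0 0 0 70;0 0.8 -0.4 0 0 0 70;0 0.5 0 0 0 0 70' 
python3 - <<'E'
from h import *
go([.53,.0206,.26],2.899)
for n in("side","top"):
    p,d=camera(n); cv2.imwrite(f"pics/{n}1.png",p[:,:,::-1]); np.save(f"pics/{n}1.npy",d); np.save(f"pics/{n}1rgb.npy",p)
E
python3 -c "
import cv2
a=cv2.imread('pics/top1.png')[150:350,210:500];b=cv2.imread('pics/side1.png')[160:360,170:460];cv2.imwrite('pics/c1.png',cv2.resize(cv2.hconcat([a,b]),(800,276)))"
```

```text
clock: 6.1
position: [0.5501, 0.0158, 0.2756]
ee_rot: [0.133, 0.991, 0.001, -0.003]
ft_force: [0.4, 0.9, -0.1]
grip_width: 0.681
t 6.1 pos [0.5501 0.0158 0.2756] hx 2.876 F [ 0.4  0.9 -0.1] T [0.01 0.02 0.01] g 58.1
turn units [ 0.0125  -0.05125 -0.16625]
shift units total [ 0.51 -0.02  0.39]
```

View pics/c1.png

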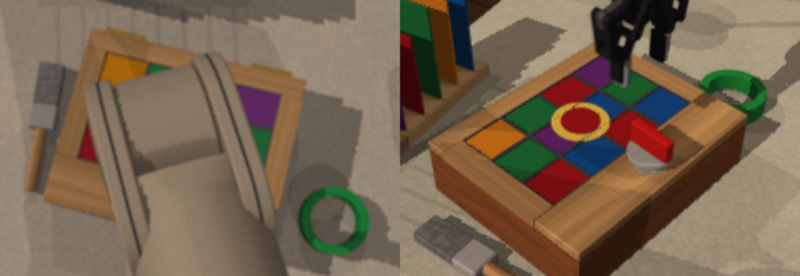

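The side crop shows the cover flat on the box. The wing stands at about (651,141) in that crop, and the brush and tape haven't moved. Now I'll measure the wing from the side-view depth.

```bash

python3 - <<'E'
from h import *
W=cloud('side',np.load("pics/side1.npy")); im=np.load("pics/side1rgb.npy").astype(int)
red=(im[...,0]>90)&(im[...,1]<45)&(im[...,2]<50)&(W[...,2]>.1)&(W[...,2]<.16)
k,l,s,ce=cv2.connectedComponentsWithStats(red.astype(np.uint8)); i=1+s[1:,4].argmax(); print(s[i],ce[i])
P=W[l==i]; 
h=np.array([.748,-.0336]); X=np.array([np.cos(-.243),np.sin(-.243)]); Y=np.array([-X[1],X[0]])
print('z',np.nanpercentile(P[:,2],[2,50,98]).round(4))
side=P[(P[:,2]<.134)&(P[:,2]>.112)]; q=side[:,:2]; c=np.median(q,0); d=np.linalg.svd(q-q.mean(0))[2][0]; print('side face c',c,'dir',np.arctan2(d[1],d[0]), 'extent',np.ptp((q-c)@d),'n',len(q))
top=P[P[:,2]>.1345]; print('top',len(top),np.median(top,0), 'ext box',[(np.percentile((top[:,:2]-h)@v,[2,98])).round(4) for v in(X,Y)])
print('side ext box',[(np.percentile((q-h)@v,[2,98])).round(4) for v in(X,Y)])
m=np.zeros((480,640),bool); m[0:480,0:640]=True
C=W[(np.abs((W[...,:2]-h)@Y)<.15)&((W[...,:2]-h)@X<-.2)&((W[...,:2]-h)@X>-.255)&(np.abs((W[...,:2]-h)@Y)>.05)&(W[...,2]>.06)&(W[...,2]<.12)]
print('rail top z',np.percentile(C[:,2],[10,50,90]).round(4),len(C))
E
```

```text
[337 246  32  32 560] [352.16428571 261.17678571]
z [0.1097 0.1286 0.1366]
side face c [0.51943564 0.03323895] dir 2.8589789031071255 extent 0.06188750042246542 n 356
top 136 [0.52278584 0.02789492 0.13524968] ext box [array([-0.2587, -0.2054]), array([-0.0023,  0.0113])]
side ext box [array([-0.2626, -0.2047]), array([-0.0006,  0.0136])]
rail top z [0.0818 0.0832 0.0846] 2755
```

```bash

python3 -c "
import cv2
a=cv2.imread('pics/side1.png')[225:305,310:410];cv2.imwrite('pics/c2.png',cv2.resize(a,None,fx=7,fy=7,interpolation=cv2.INTER_CUBIC))
a=cv2.imread('pics/side1.png')[190:350,180:440];cv2.imwrite('pics/c3.png',cv2.resize(a,None,fx=3,fy=3,interpolation=cv2.INTER_CUBIC))"
```

```text
(no output)
```

View pics/c2.png

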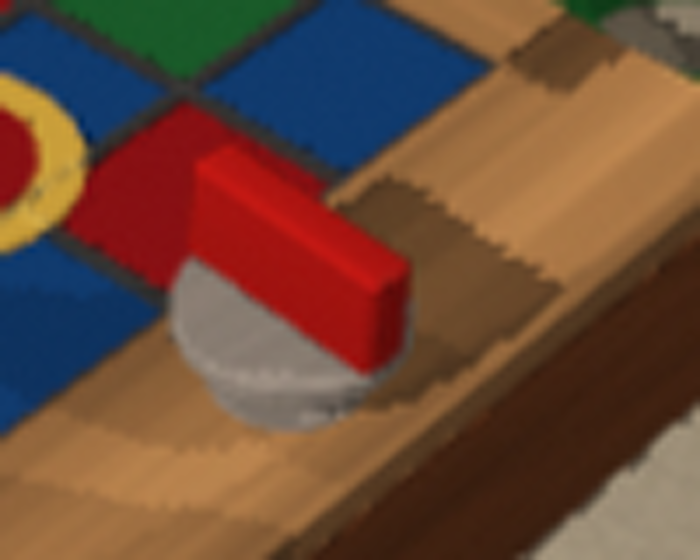

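View pics/c3.png

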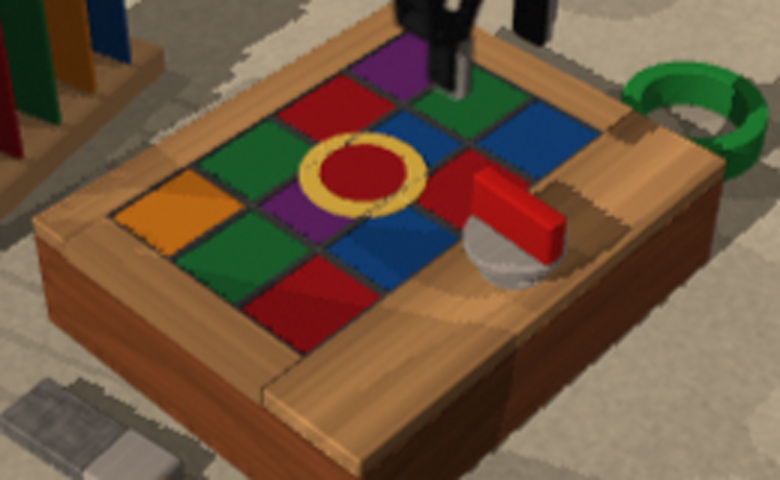

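In the wing crop the corners of its top face are at about (197,160), (237,145), (410,262) and (368,285). In the cover crop the cover's top corners are at (35,222), (360,473) and (723,160). I'll cast these onto planes at z=0.138 and z=0.084.

```bash

python3 - <<'E'
from h import *
q=np.array([ray('side',310+u/7-.4,225+v/7-.4,.138)[:2] for u,v in[(197,160),(237,145),(410,262),(368,285)]]); print(q.round(4),q.mean(0)); 
a=(q[0]+q[1]-q[2]-q[3])/2; print('len',np.linalg.norm(a),'dir',np.arctan2(a[1],a[0]),'thick',np.linalg.norm(q[0]-q[1]),np.linalg.norm(q[2]-q[3]))
c=np.array([ray('side',180+u/3-.3,190+v/3-.3,.084)[:2] for u,v in[(35,222),(360,473),(723,160)]]); print(c.round(4)); print(np.linalg.norm(c[0]-c[1]),np.linalg.norm(c[1]-c[2]))
x=c[0]-c[1];x/=np.linalg.norm(x); y=c[1]-c[2]; print('yaws',np.arctan2(x[1],x[0]),np.arctan2(y[1],y[0])-np.pi/2)
fm=(c[1]+c[2])/2; print('stud by cover',fm+.035*x)
go([.525,.0225,.26],2.87)
E
```

```text
[[0.5511 0.0245]
 [0.5454 0.0151]
 [0.4937 0.0327]
 [0.4987 0.0443]] [0.52221412 0.02913014]
len 0.05527044655985587 dir -0.3450245846816417 thick 0.010999978574775597 0.012683786849444668
[[ 0.7762  0.1277]
 [ 0.5257  0.195 ]
 [ 0.4527 -0.1177]]
0.25937656541203663 0.32110192365240586
yaws -0.2624445559182682 -0.22929733328637747
stud by cover [0.52297432 0.0295468 ]
t 6.2 pos [0.5495 0.017  0.274 ] hx 2.879 F [-0.1  0.7  0.4] T [ 0.01  0.01 -0.02] g 69.5
turn units [ 0.015   -0.06625  0.065  ]
shift units total [ 0.62 -0.03  0.36]
```

```bash

python3 -m crank '0 -0.5 0 0 0 0 70;0 -0.8 0 0 0 0 70;0 -0.8 0 0 0 0 70;0 -0.8 0 0 0 0 70;0 -0.8 0 0 0 0 70;0 -0.8 0 0 0 0 70;0 -0.8 0 0 0 0 70;0 -0.8 0 0 0 0 70;0 -0.5 0 0 0 0 70;0 0 0 0 0 0 70' 
python3 - <<'E'
from h import *
for n in("side","top"):
    p,d=camera(n); cv2.imwrite(f"pics/{n}2.png",p[:,:,::-1]); np.save(f"pics/{n}2.npy",d); np.save(f"pics/{n}2rgb.npy",p)
a=cv2.imread('pics/top2.png')[150:350,210:470];cv2.imwrite('pics/c4.png',cv2.resize(a,None,fx=3,fy=3,interpolation=2))
a=cv2.imread('pics/top2.png')[225:325,290:390];cv2.imwrite('pics/c5.png',cv2.resize(a,None,fx=6,fy=6,interpolation=2))
E
```

```text
clock: 7.2
position: [0.4737, -0.2533, 0.2745]
ee_rot: [0.132, 0.991, 0.002, -0.006]
ft_force: [0.2, 0.3, -1.0]
grip_width: 0.819
```

View pics/c4.png

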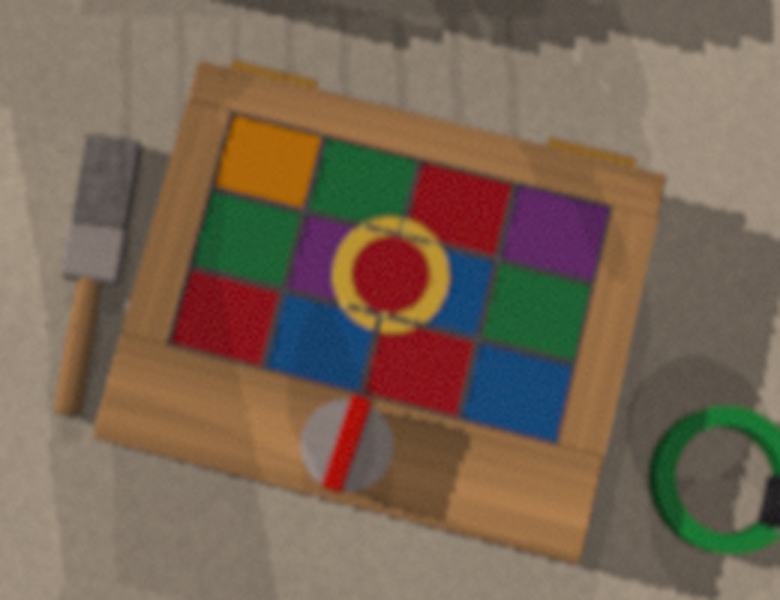

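View pics/c5.png

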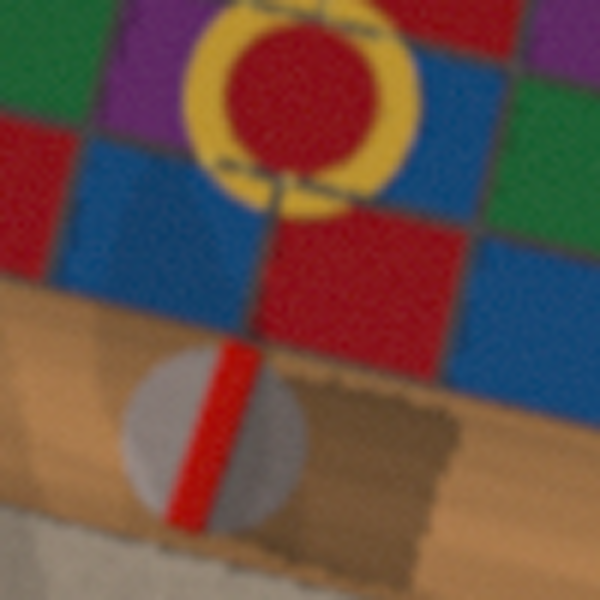

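The overhead crops show the cover shut, with corners at (198,62), (662,175), (582,562) and (95,437). The wing's centre is at about (213,436) in the last crop, inside the flange. I'll cast these too and compare the two views.

```bash

python3 - <<'E'
from h import *
f=lambda n,L,u0,v0,s,z:np.array([ray(n,u0+(u+.5)/s-.5,v0+(v+.5)/s-.5,z)[:2] for u,v in L])
q=f('top',[(222,342),(262,347),(205,532),(165,520)],290,225,6,.138); print('wing top view',q.mean(0)); a=(q[0]+q[1]-q[2]-q[3])/2; print(np.linalg.norm(a),np.arctan2(a[1],a[0]))
print('flange',f('top',[(215,440)],290,225,6,.106))
c=f('top',[(198,62),(662,175),(582,562),(95,437)],210,150,3,.084);print(c.round(4)); print([np.linalg.norm(c[i]-c[i-1]).round(4) for i in range(4)])
x=(c[0]+c[1]-c[2]-c[3]);x/=np.linalg.norm(x);y=c[0]+c[3]-c[1]-c[2];print('yaw',np.arctan2(x[1],x[0]),np.arctan2(y[1],y[0])-np.pi/2,'ctr',c.mean(0),'stud',c.mean(0)-.095*x)
s=f('side',[(35,222),(355,456),(723,160)],180,190,3,.084);print('side corners',s.round(4),np.linalg.norm(s[0]-s[1]),np.linalg.norm(s[1]-s[2])); x=s[0]-s[1];x/=np.linalg.norm(x);print('stud',(s[1]+s[2])/2+.035*x)
# triangulate wing top centre from both views
def line(n,u,v): 
    a=ray(n,u,v,.2);b=ray(n,u,v,.0); d=b-a; return a,d/np.linalg.norm(d)
qs=np.mean([(197,160),(237,145),(410,262),(368,285)],0)
A=[line('top',290+213.5/6-.5,225+435.7/6-.5),line('side',310+qs[0]/7-.5,225+qs[1]/7-.5)]
M=sum(np.eye(3)-np.outer(d,d) for p,d in A); b=sum((np.eye(3)-np.outer(d,d))@p for p,d in A); X=np.linalg.solve(M,b); print('tri',X,[np.linalg.norm((np.eye(3)-np.outer(d,d))@(X-p)) for p,d in A])
# depth clouds of wing
for n in('top','side'):
    W=cloud(n,np.load(f'pics/{n}2.npy')); P=W[(W[...,2]>.11)&(W[...,2]<.15)&(abs(W[...,0]-.525)<.05)&(abs(W[...,1]-.025)<.05)]; print(n,len(P),np.percentile(P,[2,50,98],axis=0).round(4).tolist())
E
```

```text
wing top view [0.52501931 0.02385109]
0.056908852101212604 -0.3034777081879926
flange [[0.52488317 0.02338656]]
[[ 0.78    0.1239]
 [ 0.7029 -0.1831]
 [ 0.4533 -0.1244]
 [ 0.5301  0.1851]]
[np.float64(0.2573), np.float64(0.3165), np.float64(0.2564), np.float64(0.3188)]
yaw -0.2354737436615866 -0.24463415931767307 ctr [6.16577306e-01 3.64318144e-04] stud [0.52419893 0.02252817]
side corners [[ 0.7763  0.1276]
 [ 0.5331  0.1869]
 [ 0.4528 -0.1178]] 0.25031800647212904 0.3151304290762176
stud [0.52692131 0.02629046]
tri [0.52466503 0.02387093 0.13289019] [np.float64(0.0004929474135753592), np.float64(0.0004929474135752291)]
top 268 [[0.4965, 0.0113, 0.1104], [0.5234, 0.0242, 0.1364], [0.5505, 0.0389, 0.1395]]
side 554 [[0.4944, 0.0165, 0.1106], [0.5205, 0.0316, 0.129], [0.5511, 0.0414, 0.1366]]
```

The two views agree within about 3 mm: stud axis at (0.5245, 0.0238), wing heading about -0.30. I'll go back above it.

```bash

python3 - <<'E'
from h import *
go([.5245,.0238,.225],2.84)
E
```

```text
t 7.3 pos [ 0.475  -0.2501  0.2746] hx 2.88 F [ 0.7 -0.3  0.1] T [ 0.03 -0.02  0.06] g 70.3
turn units [ 0.0225  -0.0875   0.28625]
shift units total [0.56 6.93 1.27]
```

```bash

python3 -m crank '0 0.5 0 0 0 0 70;0.07 0.8 0 0 0 0 70;0.07 0.8 0 0 0 0 70;0.07 0.8 0 0 0 0 70;0.07 0.8 0 0 0 0 70;0.07 0.8 0 0 0 0 70;0.07 0.8 0 0 0 0 70;0.07 0.8 0 0 0 0 70;0.07 0.6 0 0 0 0 70;0 0.2 0 0 -0.08 0.28 70' 
python3 - <<'E'
from h import *
go([.5245,.0238,.225],2.84)
E
```

```text
clock: 8.3
position: [0.5232, 0.0458, 0.2778]
ee_rot: [0.142, 0.99, 0.003, -0.0]
ft_force: [-1.0, -0.6, -0.0]
grip_width: 0.819
t 8.3 pos [0.5232 0.0458 0.2778] hx 2.856 F [-1.  -0.6 -0. ] T [-0.02 -0.02 -0.01] g 69.9
turn units [ 0.0475  -0.00875  0.1175 ]
shift units total [-0.19 -0.53  1.32]
```

```bash

python3 -m crank '-0.1 -0.3 0.2 0 0 0.1 70;-0.09 -0.23 0.25 0 0 0 70;0 0 0.25 0 0 0 70;0 0 0.25 0 0 0 70;0 0 0.2 0 0 0 70;0 0 0.1 0 0 0 70;0 0 0 0 0 0 70;0 0 0 0 0 0 70;0 0 0 0 0 0 70;0 0 0 0 0 0 70' 
python3 - <<'E'
from h import *
go([.5245,.0238,.185],2.84)
E
```

```text
clock: 9.3
position: [0.5231, 0.0256, 0.2234]
ee_rot: [0.146, 0.989, 0.004, -0.001]
ft_force: [-0.1, 1.3, -0.4]
grip_width: 0.82
t 9.3 pos [0.5231 0.0256 0.2234] hx 2.848 F [-0.1  1.3 -0.4] T [ 0.01  0.02 -0.03] g 70.0
turn units [ 0.05    -0.02     0.05625]
shift units total [-0.05 -0.04  0.96]
```

```bash

python3 -m crank '-0.05 -0.05 0.1 0 0 0.05 70;0 0 0.15 0 0 0 70;0 0 0.15 0 0 0 70;0 0 0.15 0 0 0 70;0 0 0.15 0 0 0 70;0 0 0.12 0 0 0 70;0 0 0.1 0 0 0 70;0 0 0 0 0 0 70;0 0 0 0 0 0 70;0 0 0 0 0 0 70' 
python3 - <<'E'
from h import *
go([.5245,.0238,.185],2.84)
p,d=camera('side'); a=p[180:320,270:440,::-1];cv2.imwrite('pics/c6.png',cv2.resize(a,None,fx=4,fy=4,interpolation=2))
E
```

```text
clock: 10.3
position: [0.5246, 0.0233, 0.1832]
ee_rot: [0.15, 0.989, 0.004, -0.001]
ft_force: [0.5, -0.2, -0.0]
grip_width: 0.824
t 10.3 pos [0.5246 0.0233 0.1832] hx 2.841 F [ 0.5 -0.2 -0. ] T [0.01 0.01 0.02] g 70.3
turn units [ 0.05    -0.02     0.00375]
shift units total [ 0.01  0.01 -0.04]
```

View pics/c6.png

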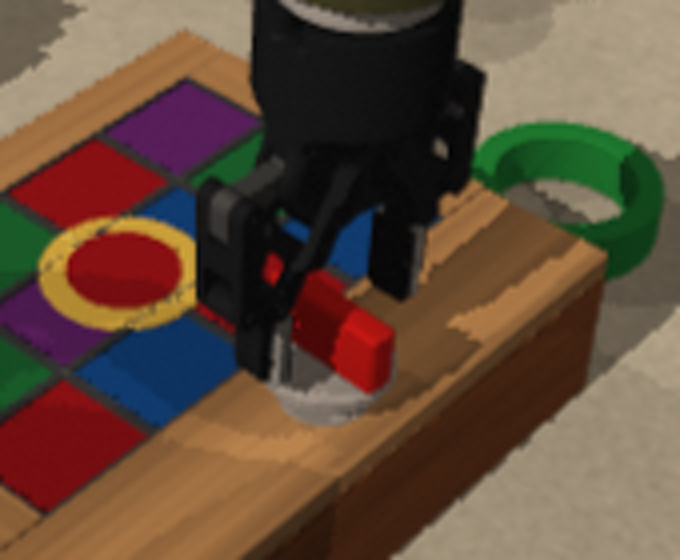

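The fingers straddle the wing (about (330,330) in the crop), one on each side. I'll close them.

```bash

python3 -m crank '0 0 0 0 0 0 40;0 0 0 0 0 0 25;0 0 0 0 0 0 18;0 0 0 0 0 0 10;0 0 0 0 0 0 10;0 0 0 0 0 0 8;0 0 0 0 0 0 8;0 0 0 0 0 0 8;0 0 0 0 0 0 8;0 0 0 0 0 0 8' 60
python3 - <<'E'
from h import *
go([.5245,.0238,.169],2.84)
E
```

```text
clock: 11.35
position: [0.5249, 0.023, 0.1841]
ee_rot: [0.15, 0.989, 0.003, -0.0]
ft_force: [-0.5, -0.5, 1.4]
grip_width: 0.148
t 11.35 pos [0.5249 0.023  0.1841] hx 2.84 F [-0.5 -0.5  1.4] T [-0.1  0.2 -0. ] g 12.7
turn units [ 0.0475  -0.01     0.00125]
shift units total [0.02 0.01 0.38]
```

Gripped at about 13 mm, so the wing is between the pads. Now I'll push in, gently.

```bash

python3 -m crank '0 0 0.06 0 0 0 5;0 0 0.08 0 0 0 5;0 0 0.08 0 0 0 5;0 0 0.08 0 0 0 5;0 0 0.08 0 0 0 5;0 0 0.08 0 0 0 5;0 0 0.08 0 0 0 5;0 0 0.08 0 0 0 5;0 0 0.08 0 0 0 5;0 0 0.08 0 0 0 5' 80
python3 - <<'E'
from h import *
go([.5245,.0238,.170],2.84)
E
```

```text
clock: 12.35
position: [0.5265, 0.0241, 0.1692]
ee_rot: [0.151, 0.989, -0.003, 0.001]
ft_force: [-20.3, -3.3, 46.8]
grip_width: 0.149
t 12.35 pos [0.5265 0.0241 0.1692] hx 2.839 F [-20.3  -3.3  46.8] T [-0.75  5.05 -0.08] g 12.8
turn units [-0.03625  0.025   -0.0075 ]
shift units total [ 0.05 -0.02 -0.02]
```

Down 15 mm against a firm stop, so the stud is fully in. Now the clockwise turn (+az), with slight downward pressure.

```bash

python3 -m crank '0 0 0.04 0 0 0.4 5;0 0 0.04 0 0 0.6 5;0 0 0.04 0 0 0.8 5;0 0 0.04 0 0 0.8 5;0 0 0.04 0 0 0.8 5;0 0 0.04 0 0 0.8 5;0 0 0.04 0 0 0.8 5;0 0 0.04 0 0 0.8 5;0 0 0.04 0 0 0.8 5;0 0 0.04 0 0 0.8 5' 80
python3 - <<'E'
from h import *
go([.5245,.0238,.170],2.84-1.52)
E
```

```text
clock: 13.35
position: [0.5255, 0.0246, 0.1695]
ee_rot: [0.635, 0.773, -0.008, 0.006]
ft_force: [-11.5, -1.6, 25.0]
grip_width: 0.144
t 13.35 pos [0.5255 0.0246 0.1695] hx 1.766 F [-11.5  -1.6  25. ] T [-0.34  2.82 -0.01] g 12.3
turn units [-1.25000e-03  1.38750e-01  3.19625e+00]
shift units total [-0.01 -0.03 -0.01]
```

```bash

python3 -m crank '0 0 0.04 0 0 0.7 5;0 0 0.04 0 0 0.7 5;0 0 0.04 0 0 0.7 5;0 0 0.04 0 0 0.6 5;0 0 0.04 0 0 0.4 5;0 0 0.04 0 0 0.3 5;0 0 0.04 0 0 0.2 5;0 0 0.04 0 0 0.2 5;0 0 0.03 0 0 0.1 5;0 0 0.03 0 0 0 5' 80
python3 - <<'E'
from h import *
go([.5245,.0238,.170],2.84-1.52)
E
```

```text
clock: 14.35
position: [0.5248, 0.0258, 0.1697]
ee_rot: [0.824, 0.567, -0.009, 0.013]
ft_force: [-8.0, -2.4, 18.7]
grip_width: 0.146
t 14.35 pos [0.5248 0.0258 0.1697] hx 1.205 F [-8.  -2.4 18.7] T [-0.44  2.03  1.7 ] g 12.4
turn units [ 0.06625  0.22125 -0.82125]
shift units total [-0.05  0.01 -0.01]
```

The heading has turned 1.63 rad and there is 1.7 N m against the stop. I'll ease the pressure, open, and lift straight up.

```bash

python3 -m crank '0 0 0 0 0 0 5;0 0 -0.03 0 0 0 5;0 0 -0.04 0 0 0 5;0 0 -0.04 0 0 0 5;0 0 0 0 0 0 5;0 0 0 0 0 0 20;0 0 0 0 0 0 50;0 0 0 0 0 0 70;0 0 0 0 0 0 70;0 0 0 0 0 0 70' 40
python3 - <<'E'
from h import *
go([.5245,.0238,.170],2.84-1.52)
E
```

```text
clock: 15.35
position: [0.5243, 0.0265, 0.1735]
ee_rot: [0.821, 0.571, -0.01, 0.014]
ft_force: [0.1, 0.4, 0.3]
grip_width: 0.815
t 15.35 pos [0.5243 0.0265 0.1735] hx 1.214 F [0.1 0.4 0.3] T [ 0.04 -0.02 -0.04] g 69.6
turn units [ 0.06875  0.24375 -0.75625]
shift units total [-0.06  0.03  0.09]
```

```bash

python3 -m crank '0 0 0 0 0 0 70;0 0 0 0 0 0 70;0 0 -0.2 0 0 0 70;0 0 -0.4 0 0 0 70;0 0 -0.6 0 0 0 70;0 0 -0.6 0 0 0 70;0 0 -0.6 0 0 0 70;0 0 -0.6 0 0 0 70;0 0 -0.3 0 0 0 70;0 0 0 0 0 0 70'
python3 - <<'E'
from h import *
go([.4745,-.25,.28])
p,d=camera('side'); a=p[180:320,270:440,::-1];cv2.imwrite('pics/c7.png',cv2.resize(a,None,fx=4,fy=4,interpolation=2))
E
```

```text
clock: 16.35
position: [0.5238, 0.0319, 0.3137]
ee_rot: [0.821, 0.571, -0.01, 0.014]
ft_force: [-0.4, -0.4, 0.2]
grip_width: 0.822
t 16.35 pos [0.5238 0.0319 0.3137] hx 1.215 F [-0.4 -0.4  0.2] T [ 0.01  0.03 -0.  ] g 70.2
shift units total [-7.    1.29  1.09]
```

View pics/c7.png

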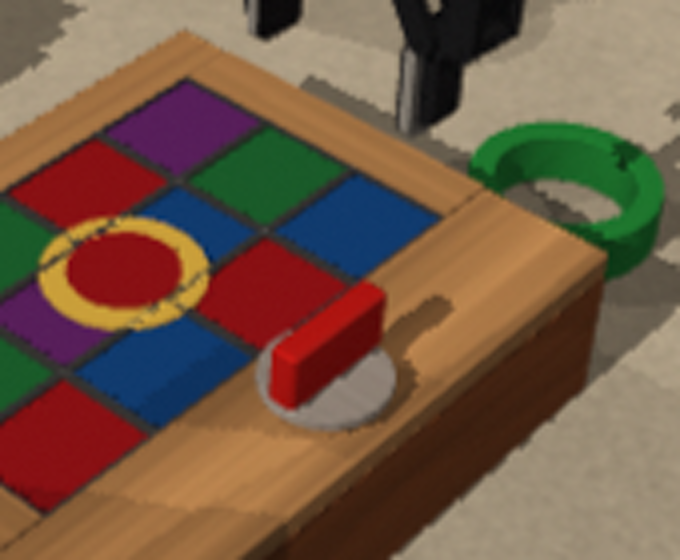

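The wing, (275,350) to (385,290) in the crop, now lies along the rail and sits lower. I'll move clear and check its height and angle.

```bash

python3 -m crank '-0.5 0 0 0 0 0 70;-0.8 0 0 0 0 0 70;-0.8 0 0 0 0 0 70;-0.8 0 0 0 0 0 70;-0.8 0 0 0 0 0 70;-0.8 0 0 0 0 0 70;-0.8 0 0 0 0 0 70;-0.8 0 0 0 0 0 70;-0.4 0 0 0 0 0 70;0 0 0 0 0 0 70'
python3 - <<'E'
from h import *
go([.4745,-.25,.28])
for n in('top','side'):
    p,d=camera(n); W=cloud(n,d); im=p.astype(int)
    cv2.imwrite(f'pics/{n}3.png',p[:,:,::-1])
    near=(abs(W[...,0]-.5245)<.05)&(abs(W[...,1]-.024)<.05)
    red=(im[...,0]>90)&(im[...,1]<50)&(im[...,2]<55)&near&(W[...,2]>.1)&(W[...,2]<.15)
    P=W[red]; top=P[P[:,2]>np.percentile(P[:,2],90)-.004]
    (c,s,a)=cv2.minAreaRect(top[:,:2].astype(np.float32)*1000); print(n,'wing top z',np.median(top[:,2]),np.percentile(P[:,2],98),'rect',c,s,a)
    dd=np.linalg.svd(top[:,:2]-top[:,:2].mean(0))[2][0]; print('dir',np.arctan2(dd[1],dd[0])%np.pi, 'turn est',(-.243-np.arctan2(dd[1],dd[0]))%np.pi)
    h=np.array([.744,-.033]);X=np.array([.970,-.2406]);Y=np.array([.2406,.970]);q=W[...,:2]-h
    m=(q@X<-.2)&(q@X>-.25)&(abs(q@Y)<.14)&(abs(q@Y)>.05)&(W[...,2]>.05)&(W[...,2]<.13); print('rail z',np.median(W[m][:,2]))
    im2=im; g=(im[...,1]>70)&(im[...,0]<40)&(im[...,2]<90)&(W[...,2]<.05)&(abs(W[...,1]+.23)<.1); print('tape',np.median(W[g],0) if g.any() else None)
E
```

```text
clock: 17.4
position: [0.4246, -0.2202, 0.3069]
ee_rot: [0.82, 0.571, -0.016, 0.006]
ft_force: [-1.3, 0.9, -0.4]
grip_width: 0.827
t 17.4 pos [ 0.4246 -0.2202  0.3069] hx 1.217 F [-1.3  0.9 -0.4] T [ 0.01 -0.01  0.06] g 70.6
shift units total [-0.24  1.44  0.67]
top wing top z 0.12731009811573551 0.13013585498027813 rect (524.1610717773438, 23.457443237304688) (56.17717742919922, 11.106466293334961) 75.62812805175781
dir 1.3220770573298344 turn est 1.5765155962599589
rail z 0.08498321891032479
tape [ 0.50547941 -0.24025884  0.03050547]
side wing top z 0.12490134854690926 0.12705736491507427 rect (523.2642822265625, 26.734315872192383) (60.037540435791016, 14.116754531860352) 75.59696960449219
dir 1.3325395753058806 turn est 1.5660530782839124
rail z 0.08315579289755404
tape [ 0.50308962 -0.25983554  0.02714162]
```

View pics/top3.png

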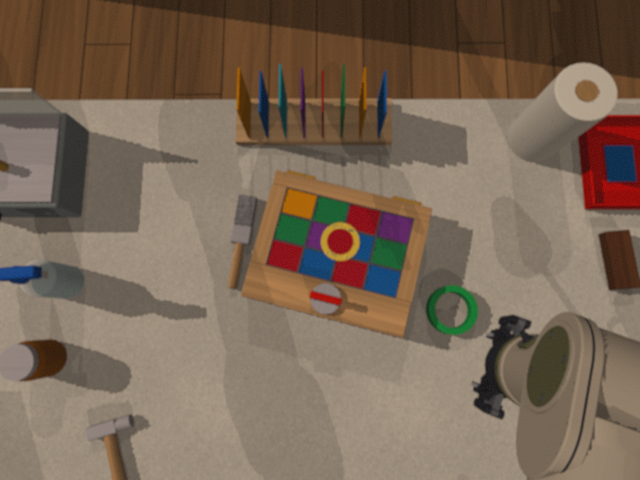

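The top view shows the wing at (325,298) lying along the rail. The tape is still at (452,310), the brush still at about (240,243), and the gripper is clear at (500,365). The wing top has dropped about 9 to 10 mm and the turn is about 1.57 rad, so I'm handing in.

```bash
python3 -c "
from workcell import *
print(hand_in())"
```

```text
the job is handed in; nothing more can be done
None
```

I shut the cover and locked the stud, then handed the job in at about 17.5 s; the hand-in reports no verdict.

**What I did:** I pressed the right side of the front rail down with closed fingers until the cover stopped. Then I gripped the red wing, pushed it in about 15 mm to its stop, and turned it clockwise until it met the stop (1.7 N m). I let go and moved the arm clear.

**Last checks:**
- **Cover:** the rail top measured 83–85 mm above the table, against 84 mm when shut.
- **Stud:** it is turned about 1.57 rad. Its wing top dropped about 9–10 mm with nothing pressing it, which fits the key being caught at about 10 mm.
- **Tape and brush:** both look unmoved in the top view. The tape is at the same pixel position as at the start; I judged the brush by eye only.
- **Robot:** the gripper is well clear of everything.

**What disagreed:**
- **Stud position:** early estimates differed by up to about 10 mm, partly because I picked a cover corner wrongly in the side view. After a clear overhead picture the two views agreed within about 3 mm.
- **Tape depth:** the two cameras' final depth readings for the tape differ by about 20 mm in y. Each camera sees different parts of the ring, so I relied on the unchanged pixel position.
- **Forces:** the wrist force reading reached about 60 N while shutting the cover and about 50 N while pushing in the stud, under the 120 N limit.

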